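# Build up the column of sample cases on the clean-lab bench

## Task

Move the amber jar off the grey bottom case and stand it upright in the steel tray. Then slide the blue-lidded case, without lifting it, off the low aluminium step onto the grey case so that it lies flat and square on it, and last set the green-lidded case down gently by its handle, square on top of the blue one. Leave the grey case where it is, drop nothing and leave the other things on the bench alone.

Things in the scene. Friction and masses are not known exactly. Their poses are not given: they have to be found in the camera images.
- bottom_case: all-grey closed flat case 130 mm (its x) x 100 mm (its y) x 42 mm tall, rounded edges; origin at the centre of the underside, z up; it stands on the bench beside the step, with its long side parallel to the step's long edge and a gap of 11 to 16 mm between them; 0.9 kg, loose. It is the foot of the column
- blue_case: white case with a blue lid: closed flat case 130 mm (its x) x 100 mm (its y) x 42 mm tall, rounded edges; origin at the centre of the underside, z up; about 0.35 kg, loose; too wide to grip. It starts on the step and its underside is then 44 mm above the bench, 2 mm above the lid of the grey case
- handle_case: white case with a green lid and a black handle: closed flat case 130 mm (its x) x 100 mm (its y) x 42 mm tall, rounded edges; origin at the centre of the underside, z up; about 0.35 kg, loose. Handle: straight bar along its x over the lid, 90 long, 14 wide, 14 thick, from 61 to 75 mm above the underside, on a post at each end (66 mm between posts). It stands on the bench
- jar: amber jar with a white cap: upright cylinder, diameter 54 mm, 85 mm tall, about 0.22 kg; origin at the centre of the underside. It starts standing on the lid of the grey case
- tray: open steel tray fixed to the bench, 160 mm (its x) x 140 mm (its y), 20 mm tall, walls and floor 5 mm thick; origin at the centre of the underside
- step: aluminium step fixed to the bench, 170 mm (its x) x 130 mm (its y), flat top 44 mm above the bench, no rim; origin at the centre of its underside. The grey case stands beside one of its long edges, towards +y or -y of the step, with axes parallel to the step's
- wash_bottle: white round bottle with a blue cap, diameter 64 mm, 150 mm tall; bystander, loose, to be left alone; origin at the centre of the underside
- tip_box: closed orange box, 85 x 120 x 55 mm tall; bystander, loose, to be left alone; origin at the centre of the underside
- beaker: open steel cup, diameter 70 mm, 80 mm tall; bystander, loose, to be left alone; origin at the centre of the underside
- spatula: spatula lying flat, 180 mm long; bystander, loose, to be left alone; origin in the middle of its length

How it is judged:
On the way, in this order (a step that is already met when the one before it is completed fails the run):
1. the jar stands upright in the tray, released (x of jar in the frame of tray between -0.06 and 0.06 m and y of jar in the frame of tray between -0.05 and 0.05 m and z of jar in the frame of tray below 0.012 m and angle between jar's own z axis and vertical below 0.1 rad and contact force between the fingers and jar below 0.1 N), for 0.2 s.
2. the blue-lidded case lies flat and square on the grey case (horizontal distance between blue_case and bottom_case below 0.01 m and angle between the x axis of blue_case and the x axis of bottom_case, either way round below 0.1 rad and angle between blue_case's own z axis and vertical below 0.03 rad and z of blue_case in the frame of bottom_case between 0.038 and 0.046 m), for 0.2 s.
3. the green-lidded case lies flat and square on the blue-lidded case, released (horizontal distance between handle_case and blue_case below 0.01 m and angle between the x axis of handle_case and the x axis of blue_case, either way round below 0.1 rad and angle between handle_case's own z axis and vertical below 0.03 rad and z of handle_case in the frame of blue_case between 0.038 and 0.046 m and contact force between the fingers and handle_case below 0.1 N), for 0.2 s.
At the end, for the whole second after the job is handed in: The jar stands upright on the tray's floor; the blue-lidded case lies flat on the grey case, and the green-lidded case flat on the blue-lidded one, each centred within 10 mm and turned by less than 0.1 rad (either way round) relative to the case beneath; all released and at rest (all of step 1 and all of step 2 and all of step 3 and linear speed of each of jar, blue_case, handle_case, bottom_case below 0.02 m/s and angular speed of each of jar, blue_case, handle_case, bottom_case below 0.15 rad/s); the robot touches nothing.
It fails at once if the blue-lidded case is lifted (more than 20 mm above the step) or falls below the grey lid (height (world z) of blue_case above 0.064 m or height (world z) of blue_case below 0.034 m).
It fails at once if the grey bottom case is shifted by more than 20 mm (distance of bottom_case from where it was at the start of the episode above 0.02 m).
It fails at once if the green-lidded case is dropped (falls free faster than 0.5 m/s, about 13 mm) (linear speed of handle_case above 0.5 m/s and contact force between each of the arm, the fingers and handle_case below 0.05 N).
It fails at once if the jar is dropped (falls free faster than 0.6 m/s, about 18 mm) or tipped over (angle between jar's own z axis and vertical above 0.8 rad or (linear speed of jar above 0.6 m/s and contact force between each of the arm, the fingers and jar below 0.05 N)).
It fails at once if a bystander is shifted by more than 30 mm (distance of any of wash_bottle, tip_box, beaker, spatula from where it was at the start of the episode above 0.03 m).
It also fails if it takes over 72 s, if anything falls off the work surface, if the arm or the gripper's body presses on something with over 40 N, if the wrist force passes 120 N, or if a joint passes its speed limit or range.

## Robot

A 6-joint arm with a two-finger parallel gripper is mounted at the origin on the work surface. World frame = base frame: x ahead of the robot, y to its left, z up, the work surface at z = 0. Lengths are in m, angles in rad, forces in N, time in s.
With the tool pointing down it reaches from about 0.275 to 0.85 m from the base axis. Payload 19 kg.
Tool frame: the origin (TCP) lies on the centre line of the jaws, within the pads' length; the fingertips stand 8 mm ahead of it and the grasp point (between the pads) lies 11 mm behind it; z points along the fingers, y is the line along which they close (so a half turn about z gives the same grasp; the last joint's range is limited). The gripper opens to 85 mm and grips with 20 to 120 N. Pads are 22 mm wide; open, the fingers measure 114 mm over their backs; the gripper's body (76 mm by 85 mm) begins 54 mm behind the grasp point. The pads swing forward as they close: fully open they stand 13 mm farther back than shut.
Start: joints at [0.979, 0.15, 1.437, -0, 1.554, -0.134], TCP at [0.254, 0.516, 0.239] pointing down, gripper open.
Joint ranges: [-2.8, 2.8], [-0.68, 2.1], [0.12, 2.68], [-1.39, 4.53], [0.16, 2.79], [-2.81, 2.81]. Speed limits (rad/s): [1.89, 1.89, 2.22, 3.01, 3.01, 3.01].

## Interface

Orientations are given as a unit quaternion [x, y, z, w].
In Python, from station import arm, imaging gives the robot as it stands.
- The arm moves only by the tool send_rows, never from a script. Its argument "series" is a list of rows, each a list of 3 entries, a list of its own where there are three numbers: the turn, a rotation vector about the tool's x, y, z normalised to -1 to 1, where 1 is pi rad, then the shift along the tool's x, y, z normalised to -1 to 1, where 1 is 0.03 m, then the opening, from 0 (shut) to 1 (fully open). In form: [[[wx, wy, wz], [x, y, z], claw], ...]. A call has 1 to 10 rows; each row shifts and turns the commanded pose from where the row before left it, along the tool's axes as they then stand; what a row does not reach is not made up. A row lasts 1/8 s, in which the tool goes at most 62.5 mm and 10.7 degrees, less where a joint would pass 70% of its speed; a pose out of reach is approached as far as the arm can. A call with a number of a shift or a turn outside -1 to 1 is refused whole. A call with a gripper value outside its range is refused whole. The fingers move at their own pace and stop on an object; "squeeze" is the grip in N (left out, the last holds). Time passes only in rows, so rows that do not move let the fingers close. It gives the time, the measured TCP pose, the force, the opening and the grip force at its end, in the units of the state.
- arm.state(): the state, without advancing time (a new reading comes with each control period).
- imaging.snapshot(name): name is "scene" or "side" or "wrist"; returns the picture (420x560x3 uint8, blue, green, red); there is no depth.
- imaging.calibration(name): a dict with "fx", "fy", "cx", "cy" (pixels), "R" (3x3) and "t" (3): a world point X has camera coordinates R X + t. Camera axes: x right, y down, z forward; pixel columns grow to the right and rows downward; lengths in m; the calibration is good to about 2 mm. A picture is of the moment at which its call begins: read the wrist's pose just before it. calibration takes no time and is no camera call; for the wrist camera it gives the pose at the moment of the call.
- arm.sign_off(): hands the job in; it is judged then, once.
The state is a dict: "time": time; "joint_pos": joint angles; "qvel": joint speeds; "effort": joint torques, N m; "eef_pos": TCP position; "ee_rot": TCP orientation; "ft_force": force on the tool from outside, world axes, zero at the start; "ft_torque": the same for the moment, N m; "gripper_width": finger opening in m; "grip_force": force on a finger pad.
Only numpy, scipy, OpenCV 4.12 (cv2) and the standard library are available. Lean on these libraries where they do the work, as an engineer would, in place of code of your own. Each camera call takes 0.05 s, during which the arm holds its last target. There are 200 camera calls.

## Working session

There is one attempt and no reset: what is moved stays moved. The work goes in short steps, Python scripts to look and compute and a tool call to move; the robot and the scene stay as the last step left them, time stands still between calls to the robot, and variables do not carry over. Pictures are saved under pics/ and viewed, at most 10 in all, crops included, and the job is handed in when it is done.

Besides the shell and the picture viewer there is one more tool, called as name([rows], argument=value, ...), one row to a line, values as JSON. send_rows: Moves the arm, as the interface text tells. Scaled input: -1 to 1 covers 0.03 m each way for a shift and pi rad each way for a turn. Its arguments: {"type":"object","properties":{"series":{"type":"array"},"squeeze":{"type":"number"}},"required":["series"]}

```bash
mkdir -p pics; ls
python3 - <<'E'
from station import arm, imaging
import cv2,numpy as np
print(arm.state())
for n in("scene","side"):
    im=imaging.snapshot(n); c=imaging.calibration(n); print(n,c); cv2.imwrite(f"pics/{n}0.png",im)
E
```

```text
pics
{'time': 0.0, 'joint_pos': array([ 9.78999065e-01,  1.50997929e-01,  1.43801992e+00, -1.24091890e-05,
        1.55381902e+00, -1.34007726e-01]), 'qvel': array([-0.00120632, -0.00027088,  0.00048478,  0.00030415, -0.00051977,
       -0.00029881]), 'effort': array([ 3.37411788e-03, -7.13046312e+01, -5.70900607e+01,  2.72279140e-04,
        8.36455351e-03,  1.82357365e-05]), 'eef_pos': array([0.25402112, 0.51558019, 0.2386742 ]), 'ee_rot': array([ 2.26901107e-01,  9.73917605e-01, -5.83791822e-04, -2.15041726e-04]), 'ft_force': array([-0.0502022 , -0.78068159,  0.17853834]), 'ft_torque': array([-0.02283224, -0.03490426,  0.05433819]), 'grip_force': 0.0, 'gripper_width': 0.08537130872330381}
scene {'fx': 472.4542897017799, 'fy': 472.4542897017799, 'cx': 278.540279471185, 'cy': 213.73949093050607, 'R': array([[ 3.58206441e-01,  9.33642209e-01,  6.09013290e-04],
       [ 6.30019135e-01, -2.41235197e-01, -7.38160869e-01],
       [-6.89031229e-01,  2.64797668e-01, -6.74624458e-01]]), 't': array([-0.20216542, -0.32905583,  1.47030677])}
side {'fx': 451.00443298641136, 'fy': 451.00443298641136, 'cx': 286.04751099424277, 'cy': 211.24048470507782, 'R': array([[ 9.94942103e-01, -1.00449751e-01,  2.41896239e-04],
       [-6.18245544e-02, -6.14258833e-01, -7.86678975e-01],
       [ 7.91702941e-02,  7.82685079e-01, -6.17362237e-01]]), 't': array([-0.60328527,  0.06786806,  1.18894345])}
```

View pics/scene0.png

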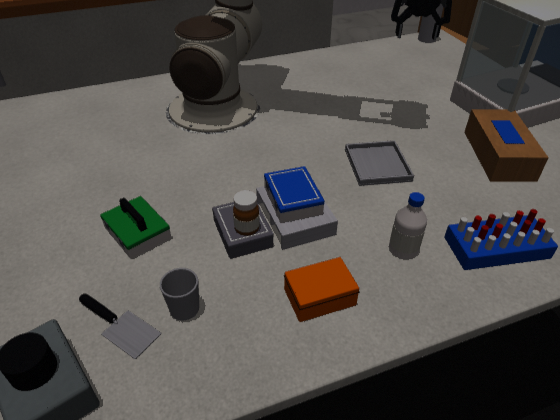

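View pics/side0.png

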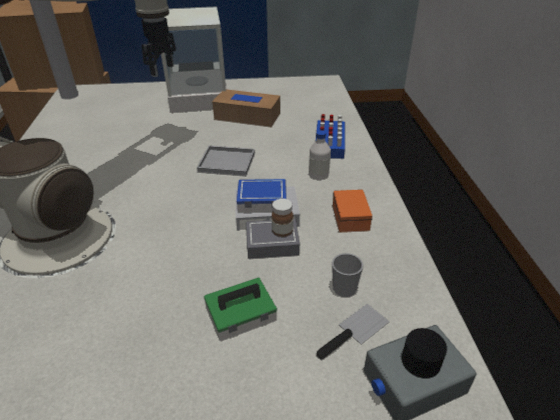

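The scene view shows the green case around (137,225), grey case (243,227) with the jar on it (245,213), blue case (295,190) on the step and tray (379,162). The side view shows the same things at (240,306), (273,238), (282,215), (262,195) and (227,160). Next I'll rectify both views onto planes at known heights.

```bash
cat > h.py <<'E'
import cv2,numpy as np
from station import arm, imaging
def K(c): return np.array([[c['fx'],0,c['cx']],[0,c['fy'],c['cy']],[0,0,1]])
def Hz(c,z): # (x,y,1)->pixel
    R=c['R']; return K(c)@np.c_[R[:,0],R[:,1],R[:,2]*z+c['t']]
def ortho(im,c,z,x0,y0,w,h,s=500):
    # output: col = (y0+h - y)*s, row=(x0+w - x)*s  (x up, y left)
    M=np.array([[0,-1/s,x0+w],[-1/s,0,y0+h],[0,0,1]])  # (col,row)->(x,y)
    return cv2.warpPerspective(im,Hz(c,z)@M,(int(h*s),int(w*s)),flags=cv2.INTER_LINEAR|cv2.WARP_INVERSE_MAP)
def p2w(c,uv,z):
    p=np.linalg.solve(Hz(c,z),np.array([uv[0],uv[1],1.])); return p[:2]/p[2]
def rect(mask,c,z):
    n,l,st,ce=cv2.connectedComponentsWithStats(mask.astype(np.uint8)); k=1+np.argmax(st[1:,4])
    ys,xs=np.where(l==k); P=np.array([p2w(c,(u,v),z) for u,v in zip(xs,ys)],np.float32)
    (ctr,wh,a)=cv2.minAreaRect(P*1000); 
    if wh[0]<wh[1]: wh=wh[::-1]; a+=90
    return np.round(ctr,1),np.round(wh,1),round((a+90)%180-90,2)
E
python3 - <<'E'
from h import *
tiles=[]
for n in("scene","side"):
    im=cv2.imread(f"pics/{n}0.png"); c=imaging.calibration(n); hsv=cv2.cvtColor(im,cv2.COLOR_BGR2HSV)
    Hh,S,V=cv2.split(hsv)
    print(n,"green",rect((Hh>50)&(Hh<75)&(S>120)&(V>40),c,.042))
    b=(Hh>105)&(Hh<130)&(S>120)&(V>60)
    b[:, 345:]=0; b[:150]=0
    print(n,"blue",rect(cv2.morphologyEx(b.astype(np.uint8),cv2.MORPH_CLOSE,np.ones((5,5))),c,.086))
    for z,x0,y0 in((.042,.38,-.12),(.02,.30,.12)):
        t=ortho(im,c,z,x0,y0,.3,.3,1000)
        for i in range(0,300,50): cv2.line(t,(i,0),(i,4),(0,255,255),1); cv2.line(t,(0,i),(4,i),(0,255,255),1)
        tiles.append(t)
cv2.imwrite("pics/o.png",np.vstack([np.hstack(tiles[:2]),np.hstack(tiles[2:])]))
E
```

```text
scene green (array([ 476. , -305.1]), array([130. ,  99.6]), 19.14)
scene blue (array([543.9,  41.6]), array([131.6,  99.8]), -4.28)
side green (array([ 475.4, -306.3]), array([127.1,  98.2]), 19.18)
side blue (array([543.2,  36.2]), array([127.4, 104.8]), -3.31)
```

View pics/o.png

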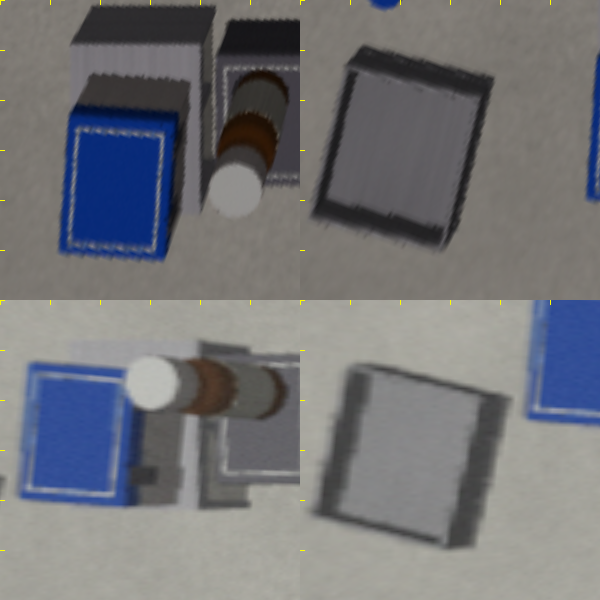

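The rectified views show the tray near x 0.447, y 0.315. The grey lid spans x from about 0.493 to 0.623, starting at y -0.038, with the jar covering part of it. Next I'll measure the jar cap.

```bash
cat >> h.py <<'E'
from scipy.spatial.transform import Rotation as Ro
def plan(xyz,yaw=None,n=None):
    "yaw: world angle (deg) of tool y axis, mod 180"
    s=arm.state(); R=Ro.from_quat(s['ee_rot']).as_matrix(); d=R.T@(np.array(xyz)-s['eef_pos'])/.03
    cur=np.degrees(np.arctan2(R[1,1],R[0,1]))
    print('t',round(s['time'],2),'tcp',s['eef_pos'].round(4),'yaw',cur.round(2),'tilt',(R[:2,2]).round(4),'j',s['joint_pos'].round(2),'F',s['ft_force'].round(1),'w',round(s['gripper_width'],4))
    print('shift units',d.round(2),'rows',np.ceil(abs(d).max()))
    if yaw is not None:
        e=(yaw-cur+90)%180-90; print('turn z',round(-e/180,4),'or',round(-(e-np.sign(e)*180)/180,4))
E
python3 - <<'E'
from h import *
for n in("scene","side"):
    im=cv2.imread(f"pics/{n}0.png"); c=imaging.calibration(n); H,S,V=cv2.split(cv2.cvtColor(im,cv2.COLOR_BGR2HSV))
    u,v={'scene':(245,199),'side':(282,206)}[n]
    print(n,p2w(c,(u,v),.127), V[v-12:v+12:3,u],S[v-12:v+12:3,u])
    # radial fit
    m=((S<40)&(V>(150))).astype(np.uint8); k,l,st,ce=cv2.connectedComponentsWithStats(m)
    L=l[v,u]; print(st[L],[p2w(c,ce[L],z).round(4) for z in(.127,.12)])
plan((.56,-.04,.239),-4)
E
```

```text
scene [ 0.59194121 -0.0832504 ] [128 141 144 145 145 146  89  58] [20  5  5  5  7  7 11 22]
[     0      0    560    420 235200] [array([ 0.6465, -0.0296]), array([ 0.6392, -0.0267])]
side [ 0.58736466 -0.09073469] [171 162 189 189 188 179  92  76] [36 39  9  7  7  6 14 70]
[     0     76    513    344 102248] [array([ 0.4349, -0.3064]), array([ 0.4341, -0.2996])]
t 0.1 tcp [0.254  0.5156 0.2388] yaw 63.77 tilt [-0.0006 -0.0009] j [ 0.98  0.15  1.44  0.    1.55 -0.13] F [ 0.   0.1 -0.7] w 0.085
shift units [-17.33 -12.11   0.  ] rows 18.0
turn z 0.3765 or -0.6235
```

send_rows([
  [[0, 0, 0], [-0.94, -0.655, 0], 1],
  [[0, 0, 0], [-0.94, -0.655, 0], 1],
  [[0, 0, 0], [-0.94, -0.655, 0], 1],
  [[0, 0, 0], [-0.94, -0.655, 0], 1],
  [[0, 0, 0], [-0.94, -0.655, 0], 1],
  [[0, 0, 0], [-0.94, -0.655, 0], 1],
  [[0, 0, 0], [-0.94, -0.655, 0], 1],
  [[0, 0, 0], [-0.94, -0.655, 0], 1],
  [[0, 0, 0], [-0.94, -0.655, 0], 1],
  [[0, 0, 0], [-0.94, -0.655, 0], 1],
])

```text
time: 1.35
eef_pos: [0.4206, 0.2138, 0.2391]
ee_rot: [0.227, 0.974, -0.0, -0.0]
ft_force: [0.6, 0.5, -0.1]
gripper_width: 0.0854
grip_force: 0.0
```

send_rows([
  [[0, 0, 0], [-0.94, -0.655, 0], 1],
  [[0, 0, 0], [-0.94, -0.655, 0], 1],
  [[0, 0, 0], [-0.94, -0.655, 0], 1],
  [[0, 0, 0], [-0.94, -0.655, 0], 1],
  [[0, 0, 0], [-0.94, -0.655, 0], 1],
  [[0, 0, 0], [-0.94, -0.655, 0], 1],
  [[0, 0, 0], [-0.94, -0.655, 0], 1],
  [[0, 0, 0], [-0.94, -0.655, 0], 1],
  [[0, 0, 0], [-0.94, -0.655, 0], 1],
  [[0, 0, 0], [-0.94, -0.655, 0], 1],
])

```text
time: 2.6
eef_pos: [0.5867, -0.0871, 0.239]
ee_rot: [0.227, 0.974, -0.0, -0.0]
ft_force: [0.3, 0.3, 0.8]
gripper_width: 0.0852
grip_force: 0.0
```

send_rows([
  [[0, 0, 0.0535], [0, 0, 0], 1],
  [[0, 0, 0.0535], [0, 0, 0], 1],
  [[0, 0, 0.0535], [0, 0, 0], 1],
  [[0, 0, 0.0535], [0, 0, 0], 1],
  [[0, 0, 0.0535], [0, 0, 0], 1],
  [[0, 0, 0.0535], [0, 0, 0], 1],
  [[0, 0, 0.0535], [0, 0, 0], 1],
  [[0, 0, 0], [0, 0, 0], 1],
])

```text
time: 3.6
eef_pos: [0.5863, -0.086, 0.239]
ee_rot: [0.729, 0.685, -0.0, -0.0]
ft_force: [0.4, -0.3, -0.4]
gripper_width: 0.0854
grip_force: 0.0
```

Run:
```python
from h import *
plan((.588,-.087,.239),-4)
im=imaging.snapshot("wrist"); c=imaging.calibration("wrist"); print(c); cv2.imwrite("pics/w1.png",im); np.save("w1c.npy",c,allow_pickle=True)
```

```text
t 3.6 tcp [ 0.5863 -0.086   0.239 ] yaw -3.59 tilt [-0.0006  0.0001] j [-0.28  0.19  1.39 -0.    1.56 -0.21] F [ 0.4 -0.3 -0.4] w 0.0854
shift units [-0.03  0.06  0.  ] rows 1.0
turn z 0.0023 or -0.9977
{'fx': 290.8868341984473, 'fy': 290.8868341984473, 'cx': 282.3343874468523, 'cy': 208.59296921254574, 'R': array([[ 9.98172633e-01, -6.04242062e-02, -5.56553976e-04],
       [-5.73367555e-02, -9.49996995e-01,  3.06949843e-01],
       [-1.90759252e-02, -3.06357022e-01, -9.51725530e-01]]), 't': array([-0.59002022, -0.08855432,  0.36463785])}
```

View pics/w1.png

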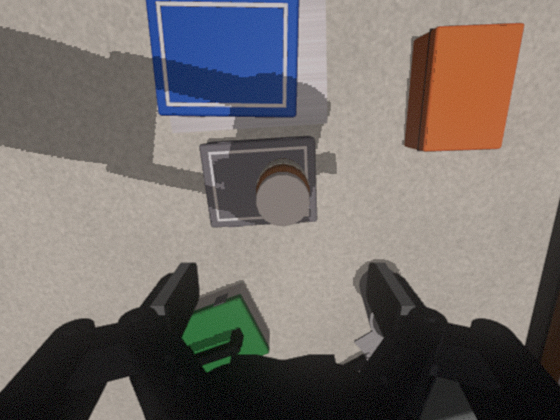

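The wrist view shows the jar cap centred at about (283,197). The grey lid corners are at (201,145), (315,138), (317,220) and (211,227), and the near blue lid edge runs from (160,117) to (297,115).

Run:
```python
from h import *
c=np.load("w1c.npy",allow_pickle=True).item()
print('cap',p2w(c,(283,197),.127))
g=[p2w(c,p,.042) for p in((200,145),(315,138),(317,220),(211,227))]
print('grey',np.round(g,4), np.mean(g,0))
print('blue',[p2w(c,p,.086).round(4) for p in((160,117),(297,115),(297,20),(150,20))])
```

```text
cap [ 0.58710496 -0.07687081]
grey [[ 0.4966 -0.0346]
 [ 0.6254 -0.0348]
 [ 0.6253 -0.132 ]
 [ 0.4956 -0.1333]] [ 0.56073122 -0.08366428]
blue [array([ 0.4752, -0.0031]), array([ 0.6044, -0.0091]), array([0.6079, 0.0686]), array([0.4817, 0.0763])]
```

send_rows([
  [[0, 0, 0], [0.1, 0.05, 0.9], 1],
  [[0, 0, 0], [0, 0, 0.9], 1],
  [[0, 0, 0], [0, 0, 0.9], 1],
  [[0, 0, 0], [0, 0, 0.9], 1],
  [[0, 0, 0], [0, 0, 0.9], 1],
  [[0, 0, 0], [0, 0, 0.63], 1],
  [[0, 0, 0], [0, 0, 0], 1],
])

```text
time: 4.53
eef_pos: [0.5875, -0.083, 0.0843]
ee_rot: [0.729, 0.685, -0.001, -0.001]
ft_force: [0.5, -1.0, -0.2]
gripper_width: 0.0853
grip_force: 0.0
```

send_rows([
  [[0, 0, 0], [0, 0, 0], 0.7],
  [[0, 0, 0], [0, 0, 0], 0.62],
  [[0, 0, 0], [0, 0, 0], 0.5],
  [[0, 0, 0], [0, 0, 0], 0.4],
  [[0, 0, 0], [0, 0, 0], 0.4],
  [[0, 0, 0], [0, 0, 0], 0.4],
  [[0, 0, 0], [0, 0, 0], 0.4],
], squeeze=30)

```text
time: 5.4
eef_pos: [0.5885, -0.0833, 0.0868]
ee_rot: [0.729, 0.684, 0.0, 0.001]
ft_force: [-2.3, -0.0, 7.6]
gripper_width: 0.0523
grip_force: 30.4
```

send_rows([
  [[0, 0, 0], [0, 0, -0.3], 0.4],
  [[0, 0, 0], [0, 0, -0.8], 0.4],
  [[0, 0, 0], [0, 0, -1], 0.4],
  [[0, 0, 0], [0, 0, -1], 0.4],
  [[0, 0, 0], [0, 0, -1], 0.4],
  [[0, 0, 0], [0.5, -0.2, 0], 0.4],
  [[0, 0, 0], [0.95, -0.41, 0], 0.4],
  [[0, 0, 0], [1, -0.43, 0], 0.4],
  [[0, 0, 0], [1, -0.43, 0], 0.4],
  [[0, 0, 0], [1, -0.43, 0], 0.4],
])

```text
time: 6.65
eef_pos: [0.5384, 0.0553, 0.2074]
ee_rot: [0.729, 0.684, -0.0, -0.001]
ft_force: [-0.3, 0.3, -2.8]
gripper_width: 0.0525
grip_force: 32.3
```

send_rows([
  [[0, 0, 0], [1, -0.43, 0], 0.4],
  [[0, 0, 0], [1, -0.43, 0], 0.4],
  [[0, 0, 0], [1, -0.43, 0], 0.4],
  [[0, 0, 0], [1, -0.43, 0], 0.4],
  [[0, 0, 0], [1, -0.43, 0], 0.4],
  [[0, 0, 0], [1, -0.43, 0], 0.4],
  [[0, 0, 0], [1, -0.43, 0], 0.4],
  [[0, 0, 0], [0.95, -0.41, 0], 0.4],
  [[0, 0, 0], [0.5, -0.2, 0], 0.4],
  [[0, 0, 0], [0, 0, 0], 0.4],
])

```text
time: 7.9
eef_pos: [0.4466, 0.3142, 0.2078]
ee_rot: [0.729, 0.685, -0.001, -0.0]
ft_force: [0.4, 0.3, -2.5]
gripper_width: 0.0525
grip_force: 32.3
```

Run:
```python
from h import *
plan((.447,.315,.0485),-4)
t=[]
for n in("scene","side"):
    im=imaging.snapshot(n); c=imaging.calibration(n); cv2.imwrite(f"pics/{n}2.png",im)
    for z,x0,y0 in((.042,.42,-.15),(.005,.30,.17)):
        t.append(ortho(im,c,z,x0,y0,.28,.28,1000))
im=imaging.snapshot("wrist"); cv2.imwrite("pics/w2.png",im)
cv2.imwrite("pics/o2.png",np.vstack([np.hstack(t[:2]),np.hstack(t[2:])]))
```

```text
t 7.9 tcp [0.4466 0.3142 0.2078] yaw -3.55 tilt [-0.0009 -0.0005] j [ 0.47  0.1   1.55 -0.    1.49  0.53] F [ 0.4  0.3 -2.5] w 0.0525
shift units [0.03 0.02 5.31] rows 6.0
turn z 0.0025 or -0.9975
```

View pics/o2.png

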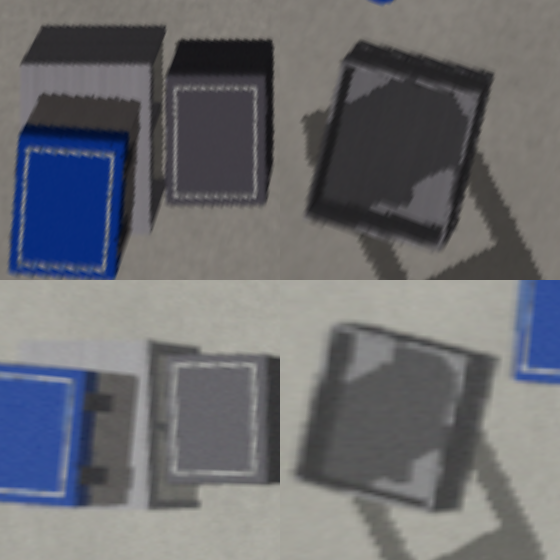

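The rectified views show the lids clearly, with the tray empty under the held jar (floor centre about x 0.447, y 0.315). I'll set the jar down now.

send_rows([
  [[0, 0, 0], [0, 0, 0.9], 0.4],
  [[0, 0, 0], [0, 0, 1], 0.4],
  [[0, 0, 0], [0, 0, 1], 0.4],
  [[0, 0, 0], [0, 0, 1], 0.4],
  [[0, 0, 0], [0, 0, 0.7], 0.4],
  [[0, 0, 0], [0, 0, 0.3], 0.4],
  [[0, 0, 0], [0, 0, 0.2], 0.4],
  [[0, 0, 0], [0, 0, 0.08], 0.4],
  [[0, 0, 0], [0, 0, 0], 0.4],
])

```text
time: 9.18
eef_pos: [0.4475, 0.3136, 0.0534]
ee_rot: [0.729, 0.684, 0.0, 0.0]
ft_force: [-0.2, 0.6, -3.0]
gripper_width: 0.0521
grip_force: 32.3
```

send_rows([
  [[0, 0, 0], [0, 0, 0.04], 0.4],
  [[0, 0, 0], [0, 0, 0.04], 0.4],
  [[0, 0, 0], [0, 0, 0.04], 0.4],
  [[0, 0, 0], [0, 0, 0], 0.4],
])

```text
time: 9.68
eef_pos: [0.4474, 0.3137, 0.0499]
ee_rot: [0.729, 0.684, 0.0, 0.0]
ft_force: [-2.4, -0.6, 5.0]
gripper_width: 0.0522
grip_force: 33.0
```

send_rows([
  [[0, 0, 0], [0, 0, 0], 0.7],
  [[0, 0, 0], [0, 0, 0], 0.8],
  [[0, 0, 0], [0, 0, 0], 1],
  [[0, 0, 0], [0, 0, 0], 1],
  [[0, 0, 0], [0, 0, -0.4], 1],
  [[0, 0, 0], [0, 0, -0.9], 1],
  [[0, 0, 0], [0, 0, -1], 1],
  [[0, 0, 0], [0, 0, -1], 1],
  [[0, 0, 0], [0, 0, -1], 1],
  [[0, 0, 0], [0, 0, -1], 1],
])

```text
time: 10.92
eef_pos: [0.4472, 0.3136, 0.2104]
ee_rot: [0.729, 0.684, 0.0, 0.0]
ft_force: [0.8, -0.2, -0.1]
gripper_width: 0.0858
grip_force: 0.0
```

send_rows([
  [[0, 0, 0], [-1, 0.25, -0.1], 1],
  [[0, 0, 0], [-1, 0.25, -0.1], 1],
  [[0, 0, 0], [-1, 0.25, -0.1], 1],
  [[0, 0, 0], [-1, 0.25, -0.1], 1],
  [[0, 0, 0], [-1, 0.25, -0.1], 1],
  [[0, 0, 0], [-1, 0.25, -0.1], 0],
  [[0, 0, 0], [-1, 0.25, -0.1], 0],
  [[0, 0, 0], [-1, 0.25, -0.1], 0],
  [[0, 0, 0], [-1, 0.25, -0.1], 0],
  [[0, 0, 0], [-1, 0.25, -0.1], 0],
])

```text
time: 12.18
eef_pos: [0.5031, 0.0084, 0.2395]
ee_rot: [0.729, 0.684, 0.0, 0.0]
ft_force: [0.4, 0.6, 0.3]
gripper_width: -0.0003
grip_force: 0.0
```

```bash
cat >> h.py <<'E'
def lid(im,c,z,ctr,r=(.06,.045),nm=None,thr=18):
    "fit rectangle of the bright inset line near ctr at height z -> ctr,size,angle (mm,deg)"
    s=2000; x0,y0=ctr[0]-.085,ctr[1]-.07
    o=ortho(im,c,z,x0,y0,.17,.14,s); g=cv2.cvtColor(o,cv2.COLOR_BGR2GRAY).astype(np.float32)
    hsv=cv2.cvtColor(o,cv2.COLOR_BGR2HSV)
    th=cv2.morphologyEx(g,cv2.MORPH_TOPHAT,cv2.getStructuringElement(cv2.MORPH_RECT,(21,21)))
    m=(th>thr).astype(np.uint8); m=cv2.morphologyEx(m,cv2.MORPH_CLOSE,np.ones((9,9)))
    n,l,st,ce=cv2.connectedComponentsWithStats(m); out=[]
    for k in range(1,n):
        if st[k,4]<400: continue
        ys,xs=np.where(l==k); P=np.c_[x0+.17-ys/s,y0+.14-xs/s].astype(np.float32)*1000
        ct,wh,a=cv2.minAreaRect(P)
        if wh[0]<wh[1]: wh=wh[::-1]; a+=90
        if wh[1]>60: out.append((np.round(ct,1),np.round(wh,1),round((a+90)%180-90,2)))
    if nm: cv2.imwrite(nm,np.hstack([o,cv2.cvtColor(m*255,cv2.COLOR_GRAY2BGR)]))
    return out
E
python3 - <<'E'
from h import *
plan((.5,.05,.2),-4)
for n in("scene","side","wrist"):
    im=imaging.snapshot(n); c=imaging.calibration(n); cv2.imwrite(f"pics/{n}3.png",im)
    print(n,"grey",lid(im,c,.042,(.56,-.085)),"blue",lid(im,c,.086,(.543,.039)))
print('jar?')
E
```

```text
t 12.18 tcp [0.5031 0.0084 0.2395] yaw -3.64 tilt [ 0.0008 -0.0002] j [-0.14 -0.    1.6  -0.    1.54 -0.07] F [0.4 0.6 0.3] w -0.0003
shift units [ 1.38 -0.19  1.32] rows 2.0
turn z 0.002 or -0.998
scene grey [(array([558. , -84.8]), array([116. ,  85.5]), 0.0)] blue [(array([541.4,  43.6]), array([115.3,  86.6]), -4.64)]
side grey [(array([561.5, -83.5]), array([115.,  87.]), 0.0)] blue [(array([511.7,  25.9]), array([121.8,  64.4]), -50.16)]
wrist grey [(array([559.8, -83.2]), array([113.5,  85.5]), 0.0)] blue [(array([541.8,  45.1]), array([113.7,  85.9]), -4.2)]
jar?
```

Measured: grey centre (0.560, -0.084) at yaw 0, blue centre (0.542, 0.042) at yaw -4.4°. I'll push blue about 18 mm along +x on the step with the fingers shut, then push it across in -y with the fingers open.

send_rows([
  [[0, 0, -0.02], [0, 0, 0], 0],
  [[0, 0, 0], [0.45, -0.97, 0], 0],
  [[0, 0, 0], [0.44, -0.97, 0.5], 0],
  [[0, 0, 0], [0, 0, 1], 0],
  [[0, 0, 0], [0, 0, 1], 0],
  [[0, 0, 0], [0, 0, 1], 0],
  [[0, 0, 0], [0, 0, 1], 0],
  [[0, 0, 0], [0, 0, 1], 0],
  [[0, 0, 0], [0, 0, 0.5], 0],
  [[0, 0, 0], [0, 0, 0], 0],
])

```text
time: 13.58
eef_pos: [0.4447, 0.0365, 0.0583]
ee_rot: [0.707, 0.707, -0.0, -0.0]
ft_force: [-0.2, -0.7, 0.2]
gripper_width: 0.0002
grip_force: 0.0
```

Run:
```python
from h import *
plan((.4805,.035,.058),0)
```

```text
t 13.57 tcp [0.4447 0.0365 0.0583] yaw -0.02 tilt [-0.0011  0.0001] j [-0.09  0.02  1.96  0.    1.16 -0.09] F [-0.2 -0.7  0.2] w 0.0002
shift units [-0.05  1.19  0.01] rows 2.0
turn z -0.0001 or 0.9999
```

send_rows([
  [[0, 0, 0], [0, 0.3, 0], 0],
  [[0, 0, 0], [0, 0.15, 0], 0],
  [[0, 0, 0], [0, 0.15, 0], 0],
  [[0, 0, 0], [0, 0.15, 0], 0],
  [[0, 0, 0], [0, 0.15, 0], 0],
  [[0, 0, 0], [0, 0.15, 0], 0],
  [[0, 0, 0], [0, 0.1, 0], 0],
  [[0, 0, 0], [0, 0.04, 0], 0],
  [[0, 0, 0], [0, 0, 0], 0],
])

```text
time: 14.7
eef_pos: [0.4807, 0.0361, 0.0583]
ee_rot: [0.707, 0.707, 0.0, 0.0]
ft_force: [-0.3, 0.2, 0.6]
gripper_width: 0.0002
grip_force: 0.4
```

Run:
```python
from h import *
plan((.4805,.035,.058),0)
for n in("scene","side"):
    im=imaging.snapshot(n); c=imaging.calibration(n); cv2.imwrite(f"pics/{n}4.png",im)
    Hh,S,V=cv2.split(cv2.cvtColor(im,cv2.COLOR_BGR2HSV))
    b=((Hh>105)&(Hh<130)&(S>120)&(V>60)).astype(np.uint8); b[:, 345:]=0; b[:150]=0
    print(n,lid(im,c,.086,(.56,.039)),rect(cv2.morphologyEx(b,cv2.MORPH_CLOSE,np.ones((5,5))),c,.086))
```

```text
t 14.7 tcp [0.4807 0.0361 0.0583] yaw -0.04 tilt [ 0.0001 -0.    ] j [-0.08  0.1   1.88 -0.    1.16 -0.08] F [-0.3  0.2  0.6] w 0.0002
shift units [-0.04 -0.01  0.01] rows 1.0
turn z -0.0002 or 0.9998
scene [(array([549.9,  46.4]), array([134. ,  86.7]), -1.51)] (array([562.4,  44.3]), array([132.4, 100. ]), -1.3)
side [(array([570.6,  46.1]), array([98.2, 86.2]), -1.51)] (array([561.1,  38. ]), array([128.1, 105. ]), -1.24)
```

send_rows([
  [[0, 0, 0], [0, -0.5, 0], 0],
  [[0, 0, 0], [0, -0.3, -0.7], 0],
  [[0, 0, 0], [0, 0, -1], 0],
  [[0, 0, 0], [0, 0, -1], 0],
  [[0, 0, 0], [1, 1, 0], 0],
  [[0, 0, 0], [1, 1, 0], 0],
  [[0, 0, 0], [1, 1, 0], 0.5],
  [[0, 0, 0], [0.47, 0.42, 0], 1],
  [[0, 0, 0], [0, 0, 0], 1],
  [[0, 0, 0], [0, 0, 0], 1],
])

```text
time: 16.05
eef_pos: [0.5585, 0.1395, 0.1394]
ee_rot: [0.707, 0.707, -0.0, -0.0]
ft_force: [-0.7, -0.1, 0.3]
gripper_width: 0.0726
grip_force: 0.0
```

Run:
```python
from h import *
plan((.560,.140,.056),0)
c=imaging.calibration("scene"); print('bottle base',p2w(c,(407,250),0),'cap',p2w(c,(416,200),.15)); print(p2w(imaging.calibration("side"),(319,142),.15))
im=imaging.snapshot("wrist");c=imaging.calibration("wrist");print(lid(im,c,.086,(.56,.042)),lid(im,c,.042,(.56,-.085)))
```

```text
t 16.05 tcp [0.5585 0.1395 0.1394] yaw -0.05 tilt [-0.0005 -0.0003] j [ 0.11  0.21  1.58 -0.    1.36  0.11] F [-0.7 -0.1  0.3] w 0.0726
shift units [0.02 0.05 2.78] rows 3.0
turn z -0.0003 or 0.9997
bottle base [0.73614357 0.23250264] cap [0.73942047 0.21867445]
[0.71746691 0.16706275]
[(array([543.5,  76.5]), array([129.9,  60. ]), 30.52)] []
```

send_rows([
  [[0, 0, 0], [0, 0, 0.9], 1],
  [[0, 0, 0], [0, 0, 0.9], 1],
  [[0, 0, 0], [0, 0.05, 0.9], 1],
  [[0, 0, 0], [-0.5, 0, 0.08], 1],
  [[0, 0, 0], [-0.5, 0, 0], 1],
  [[0, 0, 0], [-0.2, 0, 0], 1],
  [[0, 0, 0], [-0.2, 0, 0], 1],
  [[0, 0, 0], [-0.2, 0, 0], 1],
  [[0, 0, 0], [-0.2, 0, 0], 1],
  [[0, 0, 0], [-0.2, 0, 0], 1],
])

```text
time: 17.35
eef_pos: [0.5608, 0.0799, 0.056]
ee_rot: [0.707, 0.707, -0.0, 0.0]
ft_force: [0.5, 3.9, 2.4]
gripper_width: 0.0854
grip_force: 1.7
```

Run:
```python
from h import *
plan((.560,-.02,.056),0)
for n in("scene","side"):
    im=imaging.snapshot(n); c=imaging.calibration(n); cv2.imwrite(f"pics/{n}5.png",im)
    Hh,S,V=cv2.split(cv2.cvtColor(im,cv2.COLOR_BGR2HSV))
    b=((Hh>105)&(Hh<130)&(S>120)&(V>60)).astype(np.uint8); b[:, 345:]=0; b[:150]=0
    print(n,lid(im,c,.086,(.56,.02)),rect(cv2.morphologyEx(b,cv2.MORPH_CLOSE,np.ones((5,5))),c,.086))
```

```text
t 17.35 tcp [0.5608 0.0799 0.056 ] yaw -0.03 tilt [-0. -0.] j [ 0.01  0.26  1.69 -0.    1.19  0.01] F [0.5 3.9 2.4] w 0.0854
shift units [-3.33 -0.03  0.  ] rows 4.0
turn z -0.0002 or 0.9998
scene [(array([559. ,  17.2]), array([117. ,  85.5]), 0.0)] (array([563. ,  15.9]), array([133.4, 100. ]), 0.14)
side [(array([562.8,  17.8]), array([115.5,  87.5]), 0.0)] (array([562.3,  11. ]), array([128. , 107.9]), -0.45)
```

send_rows([
  [[0, 0, 0], [-0.3, 0, 0], 1],
  [[0, 0, 0], [-0.3, 0, 0], 1],
  [[0, 0, 0], [-0.3, 0, 0], 1],
  [[0, 0, 0], [-0.3, 0, 0], 1],
  [[0, 0, 0], [-0.3, 0, 0], 1],
  [[0, 0, 0], [-0.3, 0, 0], 1],
  [[0, 0, 0], [-0.3, 0, 0], 1],
  [[0, 0, 0], [-0.3, 0, 0], 1],
  [[0, 0, 0], [-0.3, 0, 0], 1],
  [[0, 0, 0], [-0.2, 0, 0], 1],
])

```text
time: 18.7
eef_pos: [0.5607, -0.0074, 0.056]
ee_rot: [0.707, 0.707, -0.0, -0.0]
ft_force: [-0.0, 1.0, -0.7]
gripper_width: 0.0852
grip_force: 0.6
```

send_rows([
  [[0, 0, 0], [-0.2, 0, 0], 1],
  [[0, 0, 0], [-0.12, 0, 0], 1],
  [[0, 0, 0], [-0.08, 0, 0], 1],
  [[0, 0, 0], [-0.05, 0, 0], 1],
  [[0, 0, 0], [0, 0, 0], 1],
])

```text
time: 19.32
eef_pos: [0.5608, -0.0204, 0.0561]
ee_rot: [0.707, 0.707, -0.0, 0.0]
ft_force: [-0.0, 0.2, -0.8]
gripper_width: 0.0855
grip_force: 0.0
```

Run:
```python
from h import *
plan((.560,-.0217,.056),0)
t=[]
for n in("scene","side"):
    im=imaging.snapshot(n); c=imaging.calibration(n); cv2.imwrite(f"pics/{n}6.png",im)
    print(n,lid(im,c,.084,(.56,-.08)))
    t.append(im[150:290,180:380])
cv2.imwrite("pics/v6.png",cv2.resize(np.hstack(t),None,fx=2,fy=2))
```

```text
t 19.32 tcp [ 0.5608 -0.0204  0.0561] yaw -0.04 tilt [ 0.0001 -0.0002] j [-0.17  0.25  1.7  -0.    1.19 -0.17] F [-0.   0.2 -0.8] w 0.0855
shift units [-0.04 -0.03  0.  ] rows 1.0
turn z -0.0002 or 0.9998
scene [(array([559., -83.]), array([117.,  86.]), 0.0)]
side [(array([562.8, -82. ]), array([115.5,  87. ]), 0.0)]
```

View pics/v6.png

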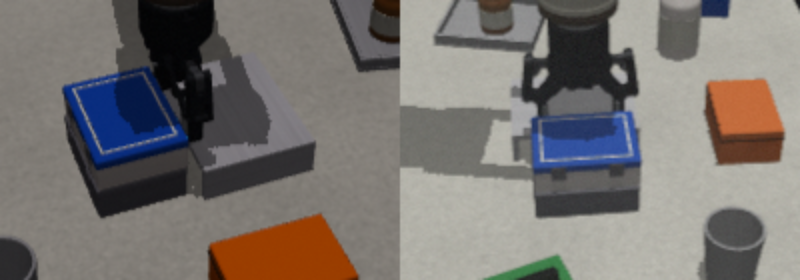

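The blue case lies flat on the grey one with all lid edges parallel, within about 2 mm, and the jar is upright in the tray. The green case is next.

send_rows([
  [[0, 0, 0], [0.3, 0, 0], 1],
  [[0, 0, 0], [0.2, 0, -0.8], 1],
  [[0, 0, 0], [0, 0, -1], 1],
  [[0, 0, 0], [0, 0, -1], 0.6],
  [[0, 0, 0], [0, 0, -1], 0.6],
  [[0, 0, 0], [-1, -0.28, 0], 0.6],
  [[0, 0, 0], [-1, -0.28, 0], 0.6],
  [[0, 0, 0], [-1, -0.28, 0], 0.6],
  [[0, 0, 0], [-1, -0.28, 0], 0.6],
  [[0, 0, 0], [-1, -0.28, 0], 0.6],
])

```text
time: 20.68
eef_pos: [0.5184, -0.1556, 0.1701]
ee_rot: [0.707, 0.707, 0.0, 0.0]
ft_force: [0.1, 0.2, -0.2]
gripper_width: 0.0516
grip_force: 0.0
```

send_rows([
  [[0, 0, 0], [-1, -0.28, 0], 0.6],
  [[0, 0, 0], [-1, -0.28, 0], 0.6],
  [[0, 0, 0], [-1, -0.28, 0], 0.6],
  [[0, 0, 0], [-1, -0.28, 0], 0.6],
  [[0, 0, 0], [-1, -0.28, 0], 0.6],
  [[0, 0, 0.055], [0, 0, 0], 0.6],
  [[0, 0, 0.055], [0, 0, 0], 0.6],
  [[0, 0, 0.055], [0, 0, 0], 0.6],
  [[0, 0, 0.055], [0, 0, 0], 0.6],
  [[0, 0, 0.055], [0, 0, 0], 0.6],
])

```text
time: 21.92
eef_pos: [0.4769, -0.3047, 0.17]
ee_rot: [0.939, 0.343, -0.0, 0.0]
ft_force: [0.9, 0.6, -0.1]
gripper_width: 0.0514
grip_force: 0.0
```

send_rows([
  [[0, 0, 0.055], [0, 0, 0], 0.6],
  [[0, 0, 0.055], [0, 0, 0], 0.6],
  [[0, 0, 0.0086], [0, 0, 0], 0.6],
  [[0, 0, 0], [0, 0, 0], 0.6],
])

```text
time: 22.42
eef_pos: [0.4767, -0.305, 0.17]
ee_rot: [0.986, 0.168, -0.0, 0.0]
ft_force: [0.0, 0.7, -0.2]
gripper_width: 0.0512
grip_force: 0.0
```

Run:
```python
from h import *
plan((.4757,-.3057,.057),-70.85)
t=[]
for n in("scene","side"):
    im=imaging.snapshot(n); c=imaging.calibration(n); cv2.imwrite(f"pics/{n}7.png",im)
    Hh,S,V=cv2.split(cv2.cvtColor(im,cv2.COLOR_BGR2HSV))
    print(n,"blue",lid(im,c,.084,(.56,-.08)),"green",rect((Hh>50)&(Hh<75)&(S>120)&(V>40),c,.042))
    print('beaker',p2w(c,{'scene':(180,281),'side':(347,264)}[n],.08))
im=imaging.snapshot("wrist");c=imaging.calibration("wrist");cv2.imwrite("pics/w7.png",im);np.save("w7c.npy",c,allow_pickle=True)
H,S,V=cv2.split(cv2.cvtColor(im,cv2.COLOR_BGR2HSV)); print(rect((H>50)&(H<75)&(S>120)&(V>30),c,.042))
```

```text
t 22.43 tcp [ 0.4767 -0.305   0.17  ] yaw -70.69 tilt [-0.0001 -0.    ] j [-0.71  0.16  1.56 -0.    1.41  0.53] F [ 0.   0.7 -0.2] w 0.0512
shift units [-0.04  0.01  3.77] rows 4.0
turn z 0.0009 or -0.9991
scene blue [(array([559. , -82.8]), array([117. ,  86.5]), 0.0)] green (array([ 476.4, -305.3]), array([131.1, 100. ]), 19.71)
beaker [ 0.71445435 -0.24931115]
side blue [(array([562.8, -82.2]), array([115.5,  86.5]), 0.0)] green (array([ 518. , -316.3]), array([54.6, 49.3]), 21.43)
beaker [ 0.71617628 -0.25400853]
(array([ 479.5, -301.7]), array([118.4,  98. ]), 19.2)
```

View pics/w7.png

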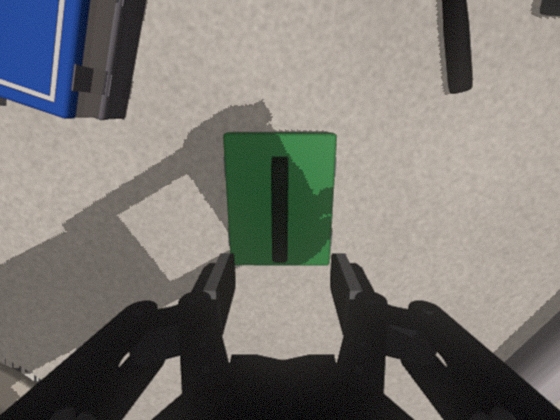

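The wrist view shows the handle (columns 272-288) centred between the open fingers and parallel to them, with the case clear around it. I'll descend and grip.

send_rows([
  [[0, 0, 0], [0, 0, 1], 0.6],
  [[0, 0, 0], [0, 0, 1], 0.6],
  [[0, 0, 0], [0, 0, 1], 0.6],
  [[0, 0, 0], [0, 0, 0.57], 0.6],
  [[0, 0, 0], [0, 0, 0.2], 0.6],
  [[0, 0, 0], [0, 0, 0], 0.4],
  [[0, 0, 0], [0, 0, 0], 0.25],
  [[0, 0, 0], [0, 0, 0], 0.1],
  [[0, 0, 0], [0, 0, 0], 0.05],
  [[0, 0, 0], [0, 0, 0], 0.05],
], squeeze=50)

```text
time: 23.82
eef_pos: [0.4769, -0.3054, 0.0579]
ee_rot: [0.986, 0.166, 0.0, 0.0]
ft_force: [-0.7, 2.6, 5.6]
gripper_width: 0.0133
grip_force: 49.5
```

send_rows([
  [[0, 0, 0], [0, 0, 0], 0],
  [[0, 0, 0], [0, 0, 0], 0],
  [[0, 0, 0], [0, 0, -0.1], 0],
  [[0, 0, 0], [0, 0, -0.2], 0],
  [[0, 0, 0], [0, 0, -0.3], 0],
  [[0, 0, 0], [0, 0, 0], 0],
])

```text
time: 24.58
eef_pos: [0.4769, -0.3056, 0.0759]
ee_rot: [0.986, 0.166, 0.0, 0.001]
ft_force: [0.1, -0.3, -4.2]
gripper_width: 0.0129
grip_force: 48.9
```

send_rows([
  [[0, 0, 0], [0, 0, -0.5], 0],
  [[0, 0, 0], [0, 0, -1], 0],
  [[0, 0, 0], [0, 0, -1], 0],
  [[0, 0, 0], [0, 0, -1], 0],
  [[0, 0, 0], [0, 0, -0.4], 0],
  [[0, 0, 0.027], [0, 0, 0], 0],
  [[0, 0, 0.053], [0, 0, 0], 0],
  [[0, 0, 0.027], [0, 0, 0], 0],
  [[0, 0, 0], [0, 0, 0], 0],
])

```text
time: 25.7
eef_pos: [0.4764, -0.3051, 0.1914]
ee_rot: [1.0, -0.001, -0.0, -0.0]
ft_force: [0.2, -0.2, -4.5]
gripper_width: 0.0131
grip_force: 49.0
```

Run:
```python
from h import *
plan((.5608,-.0824,.19),-90)
```

```text
t 25.7 tcp [ 0.4764 -0.3051  0.1914] yaw -90.12 tilt [-0.0008  0.0005] j [-0.71  0.15  1.53 -0.    1.46  0.87] F [ 0.2 -0.2 -4.5] w 0.0131
shift units [ 2.8  -7.43  0.05] rows 8.0
turn z -0.0007 or 0.9993
```

send_rows([
  [[0, 0, 0], [0.15, -0.4, 0], 0],
  [[0, 0, 0], [0.33, -0.87, 0], 0],
  [[0, 0, 0], [0.36, -0.95, 0], 0],
  [[0, 0, 0], [0.36, -0.95, 0], 0],
  [[0, 0, 0], [0.36, -0.95, 0], 0],
  [[0, 0, 0], [0.36, -0.95, 0], 0],
  [[0, 0, 0], [0.36, -0.95, 0], 0],
  [[0, 0, 0], [0.33, -0.88, 0], 0],
  [[0, 0, 0], [0.19, -0.53, 0], 0],
  [[0, 0, 0], [0, 0, 0], 0],
])

```text
time: 26.95
eef_pos: [0.5612, -0.0815, 0.1918]
ee_rot: [1.0, -0.0, -0.0, 0.0]
ft_force: [-0.7, -0.0, -3.5]
gripper_width: 0.013
grip_force: 49.1
```

send_rows([
  [[0, 0, 0], [0, 0, 0.4], 0],
  [[0, 0, 0], [0, 0, 0.5], 0],
  [[0, 0, 0], [0, 0, 0.3], 0],
  [[0, 0, 0], [0, 0, 0.1], 0],
  [[0, 0, 0], [0, 0, 0], 0],
])

```text
time: 27.58
eef_pos: [0.5611, -0.0827, 0.1528]
ee_rot: [1.0, -0.001, -0.0, 0.0]
ft_force: [-0.2, -0.3, -3.0]
gripper_width: 0.0133
grip_force: 49.1
```

Run:
```python
from h import *
plan((.5608,-.0824,.142),-90)
zb=arm.state()['eef_pos'][2]-.0579+.042
t=[]
for n in("scene","side"):
    im=imaging.snapshot(n); c=imaging.calibration(n); cv2.imwrite(f"pics/{n}8.png",im)
    Hh,S,V=cv2.split(cv2.cvtColor(im,cv2.COLOR_BGR2HSV))
    m=((Hh>50)&(Hh<75)&(S>120)&(V>30)).astype(np.uint8)
    print(n,"green",rect(cv2.morphologyEx(m,cv2.MORPH_CLOSE,np.ones((15,15))),c,zb)); t.append(im[130:290,180:380])
cv2.imwrite("pics/v8.png",cv2.resize(np.hstack(t),None,fx=2,fy=2))
```

```text
t 27.57 tcp [ 0.5611 -0.0827  0.1528] yaw -90.16 tilt [-0.0001 -0.0001] j [-0.28  0.18  1.58 -0.    1.38  1.29] F [-0.2 -0.3 -3. ] w 0.0133
shift units [-0.01 -0.01  0.36] rows 1.0
turn z -0.0009 or 0.9991
scene green (array([564.9, -85.8]), array([137.5, 100.3]), -0.07)
side green (array([560.5, -86.1]), array([125.9,  95.9]), -0.24)
```

View pics/v8.png

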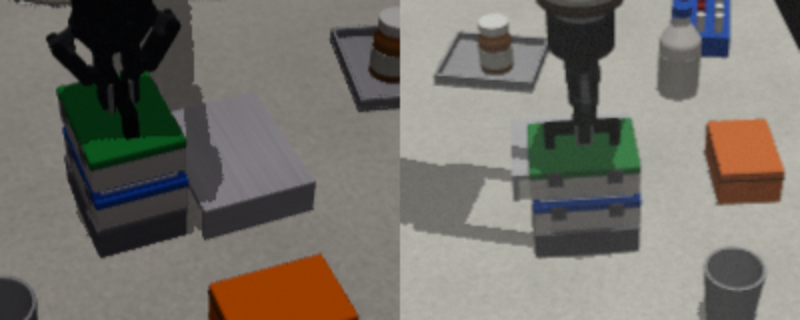

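The green case hangs level about 11 mm above the blue one and is aligned with it in both views. I'll lower it slowly.

send_rows([
  [[0, 0, 0], [0, 0, 0.12], 0],
  [[0, 0, 0], [0, 0, 0.1], 0],
  [[0, 0, 0], [0, 0, 0.06], 0],
  [[0, 0, 0], [0, 0, 0.04], 0],
  [[0, 0, 0], [0, 0, 0], 0],
])

```text
time: 28.3
eef_pos: [0.5611, -0.0826, 0.1432]
ee_rot: [1.0, -0.001, -0.0, 0.0]
ft_force: [-0.3, -0.5, -3.6]
gripper_width: 0.0132
grip_force: 49.1
```

send_rows([
  [[0, 0, 0], [0, 0, 0.03], 0],
  [[0, 0, 0], [0, 0, 0.03], 0],
  [[0, 0, 0], [0, 0, 0], 0],
])

```text
time: 28.68
eef_pos: [0.5612, -0.0826, 0.142]
ee_rot: [1.0, -0.001, 0.0, 0.0]
ft_force: [-3.5, 0.5, 3.4]
gripper_width: 0.0132
grip_force: 50.1
```

send_rows([
  [[0, 0, 0], [0, 0, 0], 0.2],
  [[0, 0, 0], [0, 0, 0], 0.3],
  [[0, 0, 0], [0, 0, 0], 0.5],
  [[0, 0, 0], [0, 0, 0], 0.6],
  [[0, 0, 0], [0, 0, -0.3], 0.6],
  [[0, 0, 0], [0, 0, -0.8], 0.6],
  [[0, 0, 0], [0, 0, -1], 0.6],
  [[0, 0, 0], [0, 0, -1], 0.6],
  [[0, 0, 0], [0, 0, -0.5], 0.6],
  [[0, 0, 0], [0, 0, 0], 0.6],
])

```text
time: 29.92
eef_pos: [0.5614, -0.0826, 0.2502]
ee_rot: [1.0, -0.001, 0.001, 0.0]
ft_force: [0.3, -0.7, 0.3]
gripper_width: 0.0511
grip_force: 0.0
```

Run:
```python
from h import *
plan((.5608,-.0824,.142),-90)
t=[]
for n in("scene","side"):
    im=imaging.snapshot(n); c=imaging.calibration(n)
    Hh,S,V=cv2.split(cv2.cvtColor(im,cv2.COLOR_BGR2HSV))
    m=((Hh>50)&(Hh<75)&(S>120)&(V>30)).astype(np.uint8)
    print(n,"green",rect(cv2.morphologyEx(m,cv2.MORPH_CLOSE,np.ones((15,15))),c,.126)); t.append(im[130:290,180:380])
cv2.imwrite("pics/v9.png",cv2.resize(np.hstack(t),None,fx=2,fy=2))
```

```text
t 29.93 tcp [ 0.5614 -0.0826  0.2502] yaw -90.15 tilt [ 0.0014 -0.0005] j [-0.28  0.13  1.44 -0.    1.57  1.29] F [ 0.3 -0.7  0.3] w 0.0511
shift units [-0.02 -0.01  3.61] rows 4.0
turn z -0.0008 or 0.9992
scene green (array([564.4, -85.3]), array([138.6, 100.6]), 0.33)
side green (array([560.4, -86.6]), array([126.1,  96.9]), -0.19)
```

View pics/v9.png

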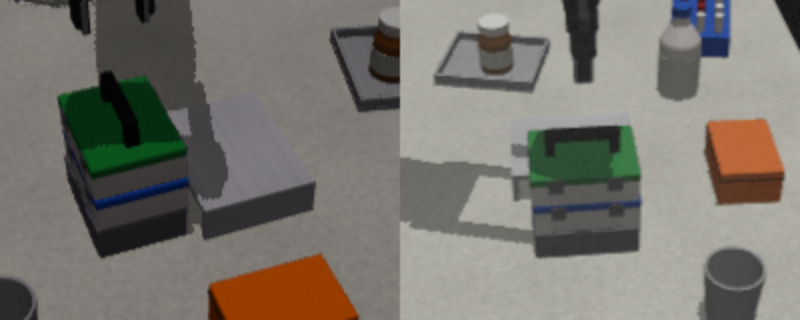

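The three cases are stacked square and flat, the jar stands in the tray, and the gripper is clear, so I'm handing the job in.

```bash
python3 -c "
from station import arm
print(arm.sign_off())"
```

```text
the job is handed in; nothing more can be done
None
```

I handed the job in at about 30 s: the jar stands upright in the tray, and the blue and green cases are stacked flat and square on the grey one, by camera within about 4 mm of centre. The hand-in returned no verdict.

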